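Sweep the mosaic discs through the sorting gate

TASK

With your fingertips, sweep the three round terracotta discs along the raised sorting board and through the gate in its fence, one at a time, so that each drops into the slot behind the gate before the next one follows. Slide them gently: do not pinch them, press hard on them or lift them. Leave the square tiles, the paint pot and everything else where they are.

Things in the scene. Friction and masses are not known exactly. Their poses are not given: they have to be found in the camera images.
- board: plywood sorting board standing fixed on the table, a raised deck 75 mm above the table. Origin: on the table, straight below the middle of the gate; its +y axis is the way through the gate (towards the slot), its x axis runs along the fence. Deck: 230 mm wide (x -115 to 115), y from -182 to 0. A fence 18 mm high and 8 mm thick stands across the deck at y 0 to 8, broken only by the gate, 50 mm wide (x -25 to 25). Low side and back lips stand 6 mm above the deck.
- gate (a point): middle of the gate, at deck height (75 mm above the table), at the front face of the fence, axes as the board. The deck ends here: directly below the gate and behind it is the open slot.
- slot (a point): middle of the floor of the slot, 5 mm above the table. The slot is a rectangular pocket open at the top, 80 mm wide (along x), 75 mm long (y 0 to 75 of the board), 70 mm deep from the deck; a disc pushed with its middle past the gate tips in and drops.
- disc1: unglazed terracotta disc, round, 36 mm diameter, 10 mm thick, about 22 g, lying flat and loose on the deck in front of the fence; origin at the centre of its underside
- disc2: unglazed terracotta disc, round, 36 mm diameter, 10 mm thick, about 22 g, lying flat and loose on the deck in front of the fence; origin at the centre of its underside
- disc3: unglazed terracotta disc, round, 36 mm diameter, 10 mm thick, about 22 g, lying flat and loose on the deck in front of the fence; origin at the centre of its underside
- tile: square terracotta tile, 30 x 30 x 10 mm, same material as the discs, loose on the deck among them; origin at the centre of its underside; a bystander
- tile2: another such square tile, in one corner of the deck by the fence; a bystander
- pot: small closed glass paint pot, 30 mm diameter, 35 mm high, standing in the other corner of the deck by the fence; origin at the centre of its underside; a bystander
- brushes: white ceramic jar of brushes on the table to the left of the board, 72 mm across, jar 100 mm high, brushes up to 245 mm; origin under its centre; a bystander
- paint: white paint bottle, 60 mm diameter, 150 mm high, on the table left of the board; origin under its centre; a bystander
- knife: broad metal scraper (spatula) with a wooden handle, lying flat on the table to the right of the board; a bystander
- wallet: black wallet, 100 x 75 x 14 mm, on the table at the right; a bystander
- water: blue ceramic water cup, 72 mm across, 85 mm high, on the table beyond the left of the board; a bystander

How it is judged:
On the way, in this order (a step that is already met when the one before it is completed fails the run):
1. a first disc has dropped into the slot, alone (((height (world z) of disc1 below 0.065 m and horizontal distance between disc1 and slot below 0.05 m) or (height (world z) of disc2 below 0.065 m and horizontal distance between disc2 and slot below 0.05 m) or (height (world z) of disc3 below 0.065 m and horizontal distance between disc3 and slot below 0.05 m))), for 0.2 s.
2. a second disc has dropped into the slot ((((height (world z) of disc1 below 0.065 m and horizontal distance between disc1 and slot below 0.05 m) and (height (world z) of disc2 below 0.065 m and horizontal distance between disc2 and slot below 0.05 m)) or ((height (world z) of disc2 below 0.065 m and horizontal distance between disc2 and slot below 0.05 m) and (height (world z) of disc3 below 0.065 m and horizontal distance between disc3 and slot below 0.05 m)) or ((height (world z) of disc1 below 0.065 m and horizontal distance between disc1 and slot below 0.05 m) and (height (world z) of disc3 below 0.065 m and horizontal distance between disc3 and slot below 0.05 m)))), for 0.2 s.
3. the third disc has dropped into the slot (height (world z) of each of disc1, disc2, disc3 below 0.065 m and horizontal distance between each of disc1, disc2, disc3 and slot below 0.05 m), for 0.2 s.
At the end, for the whole second after the job is handed in: All three round discs lie at rest in the slot (each disc's origin within 50 mm of the slot's middle seen from above and at least 10 mm below the deck), having gone in one after another, and the square tiles, the paint pot and the other bystanders are within 20 mm of where they started (all of step 3 and linear speed of each of disc1, disc2, disc3 below 0.02 m/s and distance of each of tile, tile2, pot, brushes, paint, knife, wallet, water from where it was at the start of the episode below 0.02 m); the robot touches nothing.
It fails at once if a disc is lifted off the deck (more than 12 mm) instead of being slid along it (height (world z) of any of disc1, disc2, disc3 above 0.087 m).
It fails at once if a disc is pinched or pressed hard (over 15 N) (contact force between the fingers and disc1 above 15 N or contact force between the fingers and disc2 above 15 N or contact force between the fingers and disc3 above 15 N).
It fails at once if a square tile, the paint pot or another bystander is shifted by more than 20 mm (distance of any of tile, tile2, pot, brushes, paint, knife, wallet, water from where it was at the start of the episode above 0.02 m).
It also fails if it takes over 61 s, if anything falls off the work surface, if the arm or the gripper's body presses on something with over 40 N, if the wrist force passes 120 N, or if a joint passes its speed limit or range.

ROBOT

A 6-joint arm with a two-finger parallel gripper is mounted at the origin on the work surface. World frame = base frame: x ahead of the robot, y to its left, z up, the work surface at z = 0. Lengths are in m, angles in rad, forces in N, time in s.
With the tool pointing down it reaches from about 0.25 to 0.775 m from the base axis. Payload 4 kg.
Tool frame: the origin (TCP) lies at the very end of the fingers, on their centre line; the grasp point (between the pads) lies 19 mm behind it (ctrl.grasp_offset is the distance from the TCP to the grasp point, in m); y points along the fingers, x is the direction in which the jaws open and shut, and the axes are right-handed (so a half turn about y gives the same grasp; the last joint's range is limited). The gripper opens to 94 mm and grips with 3 to 60 N. Pads are 16 mm wide; open, the fingers measure 119 mm over their backs; the gripper's body (75 mm by 177 mm) begins 78 mm behind the grasp point.
Start: joints at [1.191, 0.087, 1.371, -0, 1.684, -0.103], TCP at [0.15, 0.529, 0.206] pointing down, gripper open.
Joint ranges: [-3.1, 3.1], [-0.76, 2.03], [0.27, 2.55], [-1.08, 4.22], [0.17, 2.65], [-2.57, 2.57]. Speed limits (rad/s): [2.79, 2.79, 3.14, 3.14, 3.14, 3.14].

INTERFACE

Orientations are given as a unit quaternion [w, x, y, z].
In Python, from cell import telemetry, read_camera, ctrl gives the robot as it stands.
- The arm moves only by the tool play_rows, never from a script. Its argument "motion" is a list of rows, each an object with "xyz": the shift along the tool's x, y, z in cm, a list of three; "rotation": the turn, a rotation vector about the tool's x, y, z in degrees, a list of three. A call has 1 to 20 rows; each row shifts and turns the commanded pose from where the row before left it, along the tool's axes as they then stand; what a row does not reach is not made up. A row lasts 1/12 s, in which the tool goes at most 41.7 mm and 7.16 degrees, less where a joint would pass 70% of its speed; a pose out of reach is approached as far as the arm can. A call is refused whole if a number of a shift passes 4.17 or a number of a turn 7.16, either way. A call with a gripper value outside its range is refused whole. "jaw" is the opening, from 0 (shut) to 1 (fully open), set as the call begins (left out, the last holds). The fingers move at their own pace and stop on an object; "force" is the grip in N (left out, the last holds). Time passes only in rows, so rows that do not move let the fingers close. It gives the time, the measured TCP pose, the force and the opening at its end, in the units of the state.
- telemetry.read_state(): the state, without advancing time (a new reading comes with each control period).
- read_camera(name): name is "scene" or "top" or "wrist"; returns a dict with "image" (420x560x3 uint8, blue, green, red), "intrinsics" (3x3 intrinsics, pixels), "cam_to_world" (4x4, takes a point from camera to world coordinates). Camera axes: x right, y down, z forward; pixel columns grow to the right and rows downward; lengths in m; the calibration is good to about 2 mm. The wrist camera is an equidistant fisheye: a pixel r from the principal point sees the ray r / f radians off the axis. A picture is of the moment at which its call begins. There is no depth.
- ctrl.finish_job(): hands the job in, once; it reports no verdict.
The state is a dict: "time_s": time; "q": joint angles; "dq": joint speeds; "joint_efforts": joint torques, N m; "tcp_pos": TCP position; "eef_rot": TCP orientation; "ft_force": force on the tool from outside, world axes, zero at the start; "torque": the same for the moment, N m; "gripper_width": finger opening in m.
Only numpy, scipy, OpenCV 4.12 (cv2) and the standard library are available. Lean on these libraries where they do the work, as an engineer would, in place of code of your own. Each camera call takes 0.05 s, during which the arm holds its last target. There are 200 camera calls.

## Working session

There is one attempt and no reset: what is moved stays moved. The work goes in short steps, Python scripts to look and compute and a tool call to move; the robot and the scene stay as the last step left them, time stands still between calls to the robot, and variables do not carry over. Pictures are saved under pics/ and viewed, about 8 in all and at most 12, crops included, and the job is handed in when it is done.

Besides the shell and the picture viewer there is one more tool, called as a command line: name --argument value ..., lists and objects as JSON in quotes. play_rows: Moves the arm, as the interface text tells. Its arguments: {"type":"object","properties":{"motion":{"type":"array","items":{"type":"object","properties":{"xyz":{"type":"array","items":{"type":"number"}},"rotation":{"type":"array","items":{"type":"number"}}}}},"jaw":{"type":"number"},"force":{"type":"number"}},"required":["motion"]}

```bash
mkdir -p pics; ls; python3 - <<'E'
from cell import telemetry, read_camera, ctrl
import cv2, numpy as np
np.set_printoptions(precision=4,suppress=True)
for n in ["top","scene"]:
    c=read_camera(n); cv2.imwrite(f"pics/{n}0.png",c["image"]); print(n,c["intrinsics"],c["cam_to_world"])
s=telemetry.read_state(); print(s)
E
```

```text
pics
top [[519.1409   0.     282.4794]
 [  0.     519.1409 223.8467]
 [  0.       0.       1.    ]] [[ 0.0194 -0.9913  0.1304  0.3659]
 [-0.9996 -0.0218 -0.0174  0.057 ]
 [ 0.0201 -0.13   -0.9913  1.5183]
 [ 0.      0.      0.      1.    ]]
scene [[489.2373   0.     284.5929]
 [  0.     489.2373 206.668 ]
 [  0.       0.       1.    ]] [[ 0.2601  0.5495 -0.794   1.4013]
 [ 0.9656 -0.1482  0.2137 -0.181 ]
 [-0.0002 -0.8222 -0.5692  0.698 ]
 [ 0.      0.      0.      1.    ]]
{'time_s': 0.1, 'q': array([ 1.1909,  0.0879,  1.3721,  0.    ,  1.6837, -0.1031]), 'dq': array([ 0.0019, -0.0004, -0.0052,  0.0014,  0.001 ,  0.0013]), 'joint_efforts': array([  0.0022, -34.1251, -30.3302,   0.0719,   0.0304,  -0.0001]), 'tcp_pos': array([0.1501, 0.5286, 0.2044]), 'eef_rot': array([-0.5638,  0.5646,  0.4256, -0.4269]), 'ft_force': array([-0.3059,  0.2433, -0.006 ]), 'torque': array([-0.0544,  0.0303, -0.0275]), 'gripper_width': 0.0939385117852103}
```

View pics/top0.png

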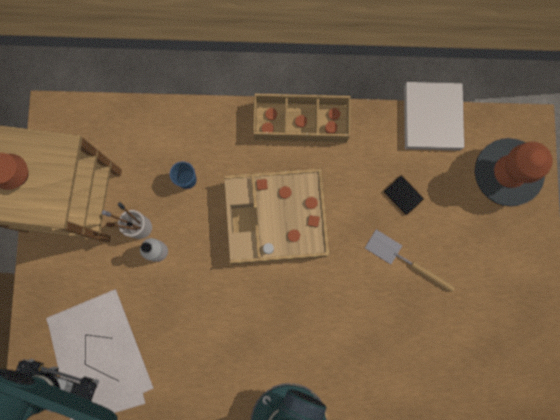

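The top view shows the board at about (275,215), with its fence near col 255 and the slot on the left. Discs or tiles are at about (261,184), (285,192), (311,203), (313,221) and (293,236), and the pot is at (267,249). I'll take a rectified zoom next.

```bash
cat > h.py <<'E'
from cell import telemetry, read_camera, ctrl
import cv2, numpy as np
np.set_printoptions(precision=4,suppress=True)
def proj(c,P):
    M=np.linalg.inv(c["cam_to_world"]); p=(M[:3,:3]@np.atleast_2d(P).T).T+M[:3,3]
    q=(c["intrinsics"]@p.T).T; return q[:,:2]/q[:,2:]
def rect(c,x0,y0,w,h,z,s):
    "ortho image at plane z: row 0 = x0+h (far), col 0 = y0+w (left); s px/m"
    P=np.array([[x0+h,y0+w,z],[x0+h,y0,z],[x0,y0,z],[x0,y0+w,z]])
    H=cv2.getPerspectiveTransform(proj(c,P).astype(np.float32),np.float32([[0,0],[w*s,0],[w*s,h*s],[0,h*s]]))
    return cv2.warpPerspective(c["image"],H,(int(w*s),int(h*s)),flags=cv2.INTER_CUBIC)
E
python3 - <<'E'
from h import *
c=read_camera("top")
M=c["cam_to_world"]; 
for u,v in [(225,180),(320,170),(327,256),(230,262)]:
    r=M[:3,:3]@np.linalg.inv(c["intrinsics"])@[u,v,1]; t=(0.08-M[2,3])/r[2]; print(M[:3,3]+t*r)
r=M[:3,:3]@np.linalg.inv(c["intrinsics"])@[275,215,1]; t=(0.08-M[2,3])/r[2]; p=M[:3,3]+t*r
x0,y0=np.round(p[0]-.14,2),np.round(p[1]-.18,2); print(x0,y0)
im=rect(c,x0,y0,.36,.28,.085,2200)
im=cv2.convertScaleAbs(im,alpha=1.5)
for i in range(0,36,5): cv2.putText(im,f"{y0+.36-i/100:.2f}",(i*22,12),0,.4,(255,255,255)); cv2.line(im,(i*22,0),(i*22,616),(255,255,255),1) if i%10==0 else 0
for i in range(0,28,5): cv2.putText(im,f"{x0+.28-i/100:.2f}",(0,i*22+12),0,.4,(255,255,0)); cv2.line(im,(0,i*22),(792,i*22),(255,255,0),1) if i%10==0 else 0
cv2.imwrite("pics/r0.png",im[:600])
E
```

```text
[0.6762 0.1962 0.08  ]
[ 0.7115 -0.0717  0.08  ]
[ 0.4678 -0.0936  0.08  ]
[0.4456 0.1747 0.08  ]
0.44 -0.13
```

View pics/r0.png

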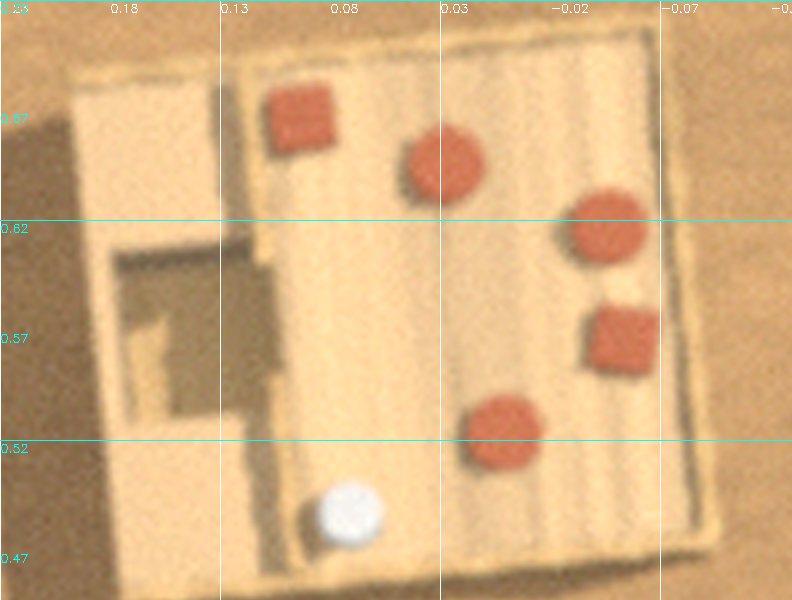

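The rectified view maps as y = 0.23 - col/2200 and x = 0.72 - row/2200:

| Item | Pixel |
|---|---|
| Disc A | (446,165) |
| Disc B | (608,228), close to the back lip |
| Disc C | (505,433) |
| Tile | (624,341) |
| Tile2 | (301,118) |
| Pot | (350,513) |
| Middle of deck edge at the gate | (277,318) |

The board is turned about 5.5°. My plan is to push each disc with a two-finger cradle, the jaws partly open and the disc resting against both inner finger corners.

```bash
cat >> h.py <<'E'
from scipy.spatial.transform import Rotation as R
TH=np.radians(5.5); G=np.array([.5755,.104]); XB=np.array([np.cos(TH),np.sin(TH)]); YB=np.array([-np.sin(TH),np.cos(TH)])
def tob(w): d=np.asarray(w)[:2]-G; return np.array([d@XB,d@YB])*1000
def tow(b): return G+(b[0]*XB+b[1]*YB)/1000
def pose():
    s=telemetry.read_state(); q=s["eef_rot"]; return s,R.from_quat([q[1],q[2],q[3],q[0]])
def go(b,z,h,flip=False):
    "board xy mm, z m, heading deg (push dir = (-sin h, cos h)); prints rotvec (deg, tool) and shift (cm) in final tool axes"
    s,r=pose(); a=TH+np.radians(h)
    X=np.array([np.cos(a),np.sin(a),0]); X=-X if flip else X; Y=np.array([0,0,-1.]); Rd=np.c_[X,Y,np.cross(X,Y)]
    rv=np.degrees((r.inv()*R.from_matrix(Rd)).as_rotvec())
    d=np.r_[tow(b),z]-s["tcp_pos"]; print("rot",rv,"shift_cm",Rd.T@d*100)
def st():
    s,r=pose(); M=r.as_matrix(); print("t",s["time_s"],"tcp",s["tcp_pos"],"board",tob(s["tcp_pos"]),"F",s["ft_force"],"w",s["gripper_width"],"q6",s["q"][5],"\nx",M[:,0],"y",M[:,1],"z",M[:,2])
E
python3 - <<'E'
from h import *
px={'A':(446,165),'B':(608,228),'C':(505,433),'tile':(624,341),'tile2':(301,118),'pot':(350,513)}
for k,(u,v) in px.items(): print(k,tob((.72-v/2200,.23-u/2200)))
st()
for f in (0,1): go((82,-110),.15,36,f)
E
```

```text
A [ 61.8261 -83.0353]
B [  26.2638 -153.588 ]
C [-62.0017 -98.0543]
tile [ -25.5604 -155.9043]
tile2 [ 89.4084 -19.4773]
pot [-91.4452 -24.4388]
t 0.15 tcp [0.1502 0.5287 0.2046] board [-382.674   463.4896] F [-0.0607 -0.1059  0.2797] w 0.0940362657354167 q6 -0.10308729267394527 
x [ 0.2733  0.9619 -0.0017] y [-0.0006 -0.0016 -1.    ] z [-0.9619  0.2733  0.0002]
rot [ 0.0175 32.6387 -0.0963] shift_cm [  3.884    5.4576 -73.7091]
rot [  -0.1273 -147.3613   -0.0231] shift_cm [-3.884   5.4576 73.7091]
```

play_rows --motion '[{"xyz":[0,0,0],"rotation":[0,6.5,0]},{"xyz":[0,0,0],"rotation":[0,6.5,0]},{"xyz":[0,0,0],"rotation":[0,6.5,0]},{"xyz":[0,0,0],"rotation":[0,6.5,0]},{"xyz":[0,0,-2],"rotation":[0,6.6,0]},{"xyz":[0.2,0,-3],"rotation":[0,0,0]},{"xyz":[0.2,0,-3.5],"rotation":[0,0,0]},{"xyz":[0.2,0,-3.5],"rotation":[0,0,0]},{"xyz":[0.2,0,-3.5],"rotation":[0,0,0]},{"xyz":[0.2,0,-3.5],"rotation":[0,0,0]},{"xyz":[0.2,0,-3.5],"rotation":[0,0,0]},{"xyz":[0.2,0,-3.5],"rotation":[0,0,0]},{"xyz":[0.2,0,-3.5],"rotation":[0,0,0]},{"xyz":[0.2,0,-3.5],"rotation":[0,0,0]},{"xyz":[0.2,0,-3.5],"rotation":[0,0,0]},{"xyz":[0.2,0,-3.5],"rotation":[0,0,0]},{"xyz":[0.2,0,-3.5],"rotation":[0,0,0]},{"xyz":[0.2,0,-3.5],"rotation":[0,0,0]},{"xyz":[0.2,0,-3.5],"rotation":[0,0,0]},{"xyz":[0.2,0,-3.5],"rotation":[0,0,0]}]' --jaw 0.213

```text
time_s: 1.82
tcp_pos: [0.5333, 0.1449, 0.2051]
eef_rot: [0.661, -0.661, -0.25, 0.251]
ft_force: [1.3, 0.2, -0.2]
gripper_width: 0.0199
```

```bash
python3 - <<'E'
from h import *
st(); go((82,-110),.12,36)
E
```

```text
t 1.8167 tcp [0.5333 0.1449 0.2051] board [-38.0995  44.7449] F [ 1.294   0.1699 -0.2351] w 0.01991576983066894 q6 -0.5621893900074135 
x [ 0.7487  0.663  -0.0004] y [-0.0006  0.0001 -1.    ] z [-0.663   0.7487  0.0005]
rot [-0.0276  0.0257 -0.0209] shift_cm [  0.6206   8.5096 -19.5784]
```

play_rows --motion '[{"xyz":[0.1,0,-3.5],"rotation":[0,0,0]},{"xyz":[0.1,0,-3.5],"rotation":[0,0,0]},{"xyz":[0.1,0,-3.5],"rotation":[0,0,0]},{"xyz":[0.1,1,-3.5],"rotation":[0,0,0]},{"xyz":[0.1,2,-3],"rotation":[0,0,0]},{"xyz":[0.1,2,-2],"rotation":[0,0,0]},{"xyz":[0,2,-0.6],"rotation":[0,0,0]},{"xyz":[0,1.5,0],"rotation":[0,0,0]},{"xyz":[0,0,0],"rotation":[0,0,0]},{"xyz":[0,0,0],"rotation":[0,0,0]}]'

```text
time_s: 2.65
tcp_pos: [0.6661, 0.0037, 0.1188]
eef_rot: [0.662, -0.661, -0.25, 0.252]
ft_force: [0.2, 0.7, -0.0]
gripper_width: 0.02
```

```bash
python3 - <<'E'
from h import *
st(); go((82,-110.5),.079,36)
c=read_camera("wrist"); cv2.imwrite("pics/w1.png",c["image"]); print(c["intrinsics"],c["cam_to_world"])
c=read_camera("scene"); cv2.imwrite("pics/s1.png",cv2.resize(c["image"][100:330,150:430],None,fx=2.6,fy=2.6,interpolation=cv2.INTER_CUBIC))
E
```

```text
t 2.65 tcp [0.6661 0.0037 0.1188] board [  80.5267 -108.5361] F [ 0.2113  0.6653 -0.0266] w 0.019965322392042156 q6 -0.8044515710807635 
x [ 0.7486  0.663  -0.0024] y [-0.0036  0.0005 -1.    ] z [-0.663   0.7486  0.0027]
rot [-0.1557  0.0288 -0.1369] shift_cm [ 0.0038  3.9765 -0.2455]
[[325.1923   0.     283.7301]
 [  0.     325.1923 211.4304]
 [  0.       0.       1.    ]] [[ 0.7492  0.6349  0.1885  0.6114]
 [ 0.6623 -0.7175 -0.2156  0.0663]
 [-0.0016  0.2864 -0.9581  0.2983]
 [ 0.      0.      0.      1.    ]]
```

View pics/w1.png

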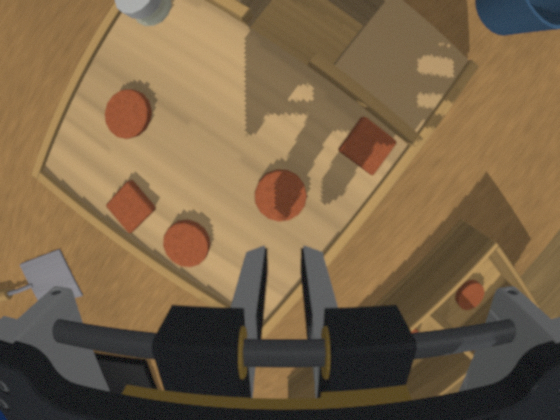

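View pics/s1.png

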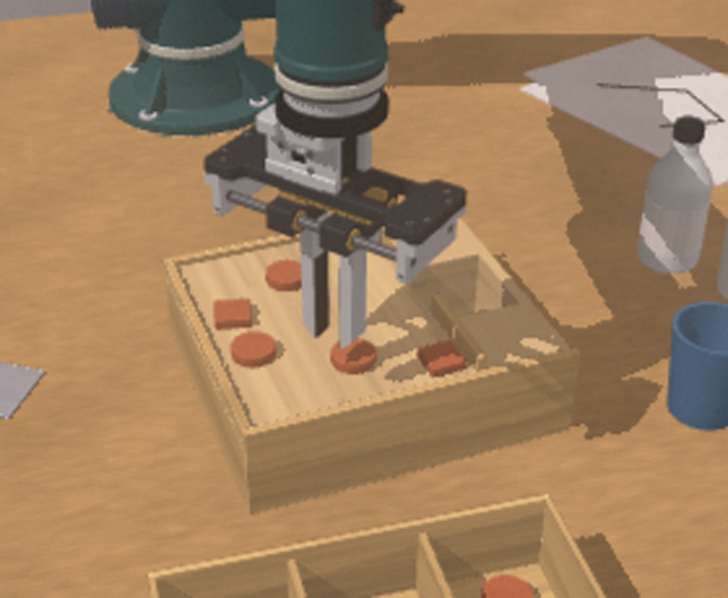

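The wrist view shows disc A at (280,195), centred ahead of the finger gap (col about 285). Disc B is at (187,244), C at (128,114) and the tile at (131,206). The scene view shows slim, straight fingers clear of everything. I'll cross-check the positions from the wrist camera.

```bash
cat >> h.py <<'E'
def wpt(c,u,v,z):
    K=c["intrinsics"]; d=np.array([u-K[0,2],v-K[1,2]])/K[0,0]; t=np.hypot(*d)
    r=c["cam_to_world"][:3,:3]@np.r_[d/t*np.sin(t),np.cos(t)]; o=c["cam_to_world"][:3,3]; return o+r*(z-o[2])/r[2]
E
python3 - <<'E'
from h import *
c=read_camera("wrist")
for n,u,v,z in [('A',280,194,.085),('B',187,243,.085),('C',128,113,.085),('tile',131,205,.085),('fenceend+',312,62,.093),('fenceend-',248,15,.093),('backcorner-',38,172,.081)]: print(n,tob(wpt(c,u,v,z)))
E
```

```text
A [ 62.0593 -84.8258]
B [  27.8741 -155.1999]
C [-60.2256 -99.2488]
tile [ -23.5546 -156.1788]
fenceend+ [26.7303 -1.7313]
fenceend- [-24.8608   0.5252]
backcorner- [-116.7403 -188.388 ]
```

play_rows --motion '[{"xyz":[0,1.3,0],"rotation":[0,0,0]},{"xyz":[0,1.3,-0.1],"rotation":[0,0,0]},{"xyz":[0,0.9,-0.1],"rotation":[0,0,0]},{"xyz":[0,0.4,0],"rotation":[0,0,0]},{"xyz":[0,0,0],"rotation":[0,0,0]},{"xyz":[0,0,0],"rotation":[0,0,0]},{"xyz":[0,0,0],"rotation":[0,0,0]}]'

```text
time_s: 3.38
tcp_pos: [0.6686, 0.0022, 0.0818]
eef_rot: [-0.661, 0.661, 0.251, -0.251]
ft_force: [-0.2, -1.1, -0.4]
gripper_width: 0.0199
```

play_rows --motion '[{"xyz":[0,0.25,0],"rotation":[0,0,0]},{"xyz":[0,0,0.5],"rotation":[0,0,0]},{"xyz":[0,0,0.5],"rotation":[0,0,0]},{"xyz":[-0.12,0,0.49],"rotation":[0,0,0]},{"xyz":[-0.12,0,0.49],"rotation":[0,0,0]},{"xyz":[-0.12,0,0.49],"rotation":[0,0,0]},{"xyz":[-0.12,0,0.49],"rotation":[0,0,0]},{"xyz":[-0.12,0,0.49],"rotation":[0,0,0]},{"xyz":[-0.12,0,0.49],"rotation":[0,0,0]},{"xyz":[-0.12,0,0.49],"rotation":[0,0,0]},{"xyz":[-0.12,0,0.49],"rotation":[0,0,0]},{"xyz":[-0.12,0,0.49],"rotation":[0,0,0]},{"xyz":[-0.12,0,0.49],"rotation":[0,0,0]},{"xyz":[-0.12,0,0.49],"rotation":[0,0,0]},{"xyz":[-0.12,0,0.49],"rotation":[0,0,0]},{"xyz":[0,0,0],"rotation":[0,0,0]},{"xyz":[0,0,0],"rotation":[0,0,0]}]'

```text
time_s: 4.8
tcp_pos: [0.6116, 0.0444, 0.079]
eef_rot: [0.661, -0.661, -0.251, 0.251]
ft_force: [0.2, 0.5, -0.8]
gripper_width: 0.0199
```

```bash
python3 - <<'E'
from h import *
st(); 
c=read_camera("wrist"); cv2.imwrite("pics/w2.png",c["image"][:330])
E
```

```text
t 4.8 tcp [0.6116 0.0444 0.079 ] board [ 30.2588 -62.7982] F [ 0.1653  0.549  -0.8044] w 0.019865315039918844 q6 -0.7454445693191835 
x [0.7482 0.6634 0.    ] y [-0.0001  0.0001 -1.    ] z [-0.6634  0.7482  0.0001]
```

View pics/w2.png

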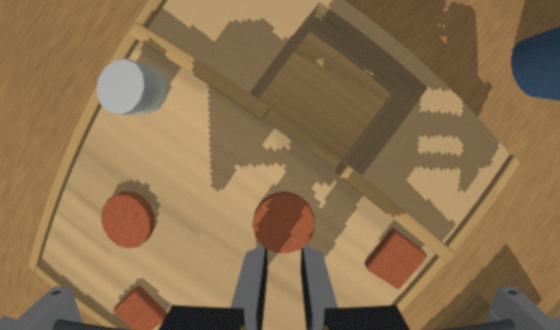

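The wrist view shows disc A seated in the cradle at (284,222), with the gate ahead between about (265,115) and (345,175). I'll continue, and turn the tool square to the gate.

play_rows --motion '[{"xyz":[-0.12,0,0.58],"rotation":[0,0,0]},{"xyz":[-0.12,0,0.58],"rotation":[0,0,0]},{"xyz":[-0.12,0,0.58],"rotation":[0,0,0]},{"xyz":[-0.24,0,0.03],"rotation":[0,6,0]},{"xyz":[-0.24,0,0.03],"rotation":[0,6,0]},{"xyz":[-0.24,0,0.03],"rotation":[0,6,0]},{"xyz":[-0.24,0,0.03],"rotation":[0,6,0]},{"xyz":[-0.24,0,0.03],"rotation":[0,6,0]},{"xyz":[-0.24,0,0.03],"rotation":[0,6,0]},{"xyz":[0,0,0],"rotation":[0,0,0]},{"xyz":[0,0,0],"rotation":[0,0,0]}]'

```text
time_s: 5.77
tcp_pos: [0.5838, 0.0503, 0.079]
eef_rot: [0.706, -0.706, -0.035, 0.035]
ft_force: [-1.4, -0.1, 0.8]
gripper_width: 0.0198
```

```bash
python3 - <<'E'
from h import *
st(); go((0,-12),.079,0)
E
```

```text
t 5.7667 tcp [0.5838 0.0503 0.079 ] board [  3.151  -54.2278] F [-1.4312 -0.0643  0.7555] w 0.019827681934277065 q6 -0.11048627362036575 
x [ 0.995   0.0994 -0.    ] y [-0.0001  0.0002 -1.    ] z [-0.0994  0.995   0.0002]
rot [-0.0111  0.2064 -0.0028] shift_cm [-0.3151  0.0016  4.2228]
```

play_rows --motion '[{"xyz":[-0.08,0,0.4],"rotation":[0,0,0]},{"xyz":[-0.08,0,0.4],"rotation":[0,0,0]},{"xyz":[-0.08,0,0.4],"rotation":[0,0,0]},{"xyz":[-0.06,0,0.4],"rotation":[0,0,0]},{"xyz":[0,0,0.4],"rotation":[0,0,0]},{"xyz":[0,0,0.4],"rotation":[0,0,0]},{"xyz":[0,0,0.4],"rotation":[0,0,0]},{"xyz":[0,0,0.4],"rotation":[0,0,0]},{"xyz":[0,0,0.4],"rotation":[0,0,0]},{"xyz":[0,0,0.4],"rotation":[0,0,0]},{"xyz":[0,0,0.2],"rotation":[0,0,0]},{"xyz":[0,0,0],"rotation":[0,0,0]},{"xyz":[0,0,0],"rotation":[0,0,0]},{"xyz":[0,0,0],"rotation":[0,0,0]}]'

```text
time_s: 6.93
tcp_pos: [0.5771, 0.0915, 0.0789]
eef_rot: [0.706, -0.706, -0.034, 0.034]
ft_force: [0.5, -0.9, 0.5]
gripper_width: 0.0202
```

```bash
python3 - <<'E'
from h import *
st(); 
c=read_camera("wrist"); cv2.imwrite("pics/w3.png",c["image"][:330])
go((-88,-116),.11,-45)
E
```

```text
t 6.9333 tcp [0.5771 0.0915 0.0789] board [  0.4138 -12.5664] F [ 0.4816 -0.8968  0.4788] w 0.02015328898136984 q6 -0.036478290113677134 
x [ 0.9953  0.0965 -0.0001] y [-0.0001  0.0001 -1.    ] z [-0.0965  0.9953  0.0001]
rot [-0.005  45.0293 -0.0047] shift_cm [  1.0528  -3.1062 -13.5605]
```

View pics/w3.png

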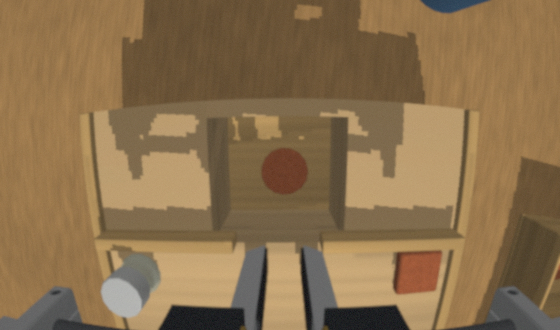

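Disc A lies flat on the slot floor at (284,171). Next is disc C, at about (-61,-98.5) in the board frame.

play_rows --motion '[{"xyz":[0,-0.5,-0.5],"rotation":[0,0,0]},{"xyz":[0,-2,-1],"rotation":[0,0,0]},{"xyz":[0,-2,-2],"rotation":[0,0,0]},{"xyz":[0,0,-2],"rotation":[0,6,0]},{"xyz":[0,0,-2],"rotation":[0,6,0]},{"xyz":[0,0,-1],"rotation":[0,6,0]},{"xyz":[0,0,-1],"rotation":[0,6,0]},{"xyz":[0,0,-1],"rotation":[0,6,0]},{"xyz":[0,0,-1],"rotation":[0,6,0]},{"xyz":[0,0,-1],"rotation":[0,6,0]},{"xyz":[0,0,0],"rotation":[0,0,0]},{"xyz":[0,0,0],"rotation":[0,0,0]}]'

```text
time_s: 7.98
tcp_pos: [0.5667, -0.0306, 0.1244]
eef_rot: [0.672, -0.672, 0.221, -0.221]
ft_force: [0.4, 1.3, -0.2]
gripper_width: 0.0198
```

```bash
python3 - <<'E'
from h import *
st(); go((-84,-124),.079,-42)
E
```

```text
t 7.9833 tcp [ 0.5667 -0.0306  0.1244] board [ -21.6365 -133.1823] F [ 0.4199  1.3345 -0.2069] w 0.019844673517209754 q6 0.4808485134271127 
x [ 0.8051 -0.5932  0.0004] y [ 0.0007  0.0002 -1.    ] z [0.5932 0.8051 0.0006]
rot [-0.035   0.1177  0.0233] shift_cm [-5.2489  4.5416 -3.4906]
```

play_rows --motion '[{"xyz":[-1.3,0,-0.9],"rotation":[0,0,0]},{"xyz":[-1.3,0,-0.9],"rotation":[0,0,0]},{"xyz":[-1.3,0,-0.9],"rotation":[0,0,0]},{"xyz":[-1.35,0,-0.8],"rotation":[0,0,0]},{"xyz":[0,0,0],"rotation":[0,0,0]},{"xyz":[0,1.2,0],"rotation":[0,0,0]},{"xyz":[0,1.2,0],"rotation":[0,0,0]},{"xyz":[0,1.2,0],"rotation":[0,0,0]},{"xyz":[0,0.6,0],"rotation":[0,0,0]},{"xyz":[0,0.3,0],"rotation":[0,0,0]},{"xyz":[0,0,0],"rotation":[0,0,0]},{"xyz":[0,0,0],"rotation":[0,0,0]},{"xyz":[0,0,0],"rotation":[0,0,0]}]'

```text
time_s: 9.07
tcp_pos: [0.5042, -0.0271, 0.0794]
eef_rot: [0.672, -0.672, 0.221, -0.222]
ft_force: [-1.6, -1.5, -1.0]
gripper_width: 0.02
```

```bash
python3 - <<'E'
from h import *
st(); go((-3-23*.669,-35-23*.743),.079,-42)
E
```

```text
t 9.0667 tcp [ 0.5042 -0.0271  0.0794] board [ -83.5864 -123.695 ] F [-1.6047 -1.4732 -0.9885] w 0.020015879795405905 q6 0.47010136312785505 
x [ 0.8043 -0.5942  0.0008] y [ 0.0009 -0.0001 -1.    ] z [0.5942 0.8043 0.0005]
rot [-0.029   0.0426  0.0443] shift_cm [0.0539 0.0397 9.6841]
```

play_rows --motion '[{"xyz":[0,0,0.5],"rotation":[0,0,0]},{"xyz":[0,0,0.5],"rotation":[0,0,0]},{"xyz":[0,0,0.5],"rotation":[0,0,0]},{"xyz":[0,0,0.55],"rotation":[0,0,0]},{"xyz":[0,0,0.55],"rotation":[0,0,0]},{"xyz":[0,0,0.55],"rotation":[0,0,0]},{"xyz":[0,0,0.55],"rotation":[0,0,0]},{"xyz":[0,0,0.55],"rotation":[0,0,0]},{"xyz":[0,0,0.55],"rotation":[0,0,0]},{"xyz":[0,0,0.55],"rotation":[0,0,0]},{"xyz":[0,0,0.55],"rotation":[0,0,0]},{"xyz":[0,0,0.55],"rotation":[0,0,0]},{"xyz":[0,0,0.55],"rotation":[0,0,0]},{"xyz":[0,0,0.55],"rotation":[0,0,0]},{"xyz":[0,0,0.55],"rotation":[0,0,0]},{"xyz":[0,0,0.55],"rotation":[0,0,0]},{"xyz":[0,0,0.55],"rotation":[0,0,0]},{"xyz":[0,0,0.45],"rotation":[0,0,0]},{"xyz":[0,0,0],"rotation":[0,0,0]},{"xyz":[0,0,0],"rotation":[0,0,0]}]'

```text
time_s: 10.73
tcp_pos: [0.561, 0.0508, 0.0789]
eef_rot: [0.672, -0.672, 0.221, -0.221]
ft_force: [0.5, -0.6, -0.7]
gripper_width: 0.0198
```

play_rows --motion '[{"xyz":[0.24,0,0.03],"rotation":[0,-6,0]},{"xyz":[0.24,0,0.03],"rotation":[0,-6,0]},{"xyz":[0.24,0,0.03],"rotation":[0,-6,0]},{"xyz":[0.24,0,0.03],"rotation":[0,-6,0]},{"xyz":[0.24,0,0.03],"rotation":[0,-6,0]},{"xyz":[0.24,0,0.03],"rotation":[0,-6,0]},{"xyz":[0.24,0,0.03],"rotation":[0,-6,0]},{"xyz":[0,0,0],"rotation":[0,0,0]},{"xyz":[0,0,0],"rotation":[0,0,0]}]'

```text
time_s: 11.48
tcp_pos: [0.5771, 0.0471, 0.0789]
eef_rot: [0.706, -0.706, -0.033, 0.033]
ft_force: [-0.5, -0.1, 0.3]
gripper_width: 0.02
```

```bash
python3 - <<'E'
from h import *
st(); go((0,-12),.079,0)
c=read_camera("wrist"); cv2.imwrite("pics/w4.png",c["image"][:330])
E
```

```text
t 11.4833 tcp [0.5771 0.0471 0.0789] board [ -3.8699 -56.7567] F [-0.4577 -0.073   0.3434] w 0.01995810510880275 q6 -0.11024782948101039 
x [ 0.9956  0.0937 -0.0002] y [-0.0002  0.0001 -1.    ] z [-0.0937  0.9956  0.0001]
rot [-0.0044 -0.1261 -0.0104] shift_cm [ 0.387  -0.0106  4.4757]
```

View pics/w4.png

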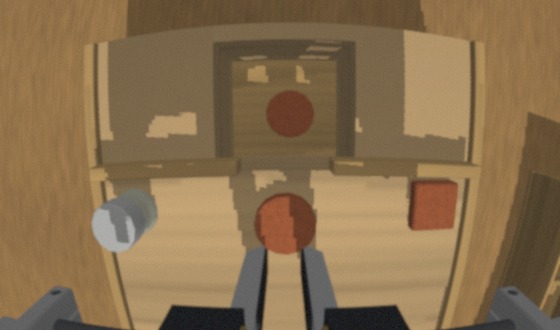

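Disc C sits in the cradle at (285,223), just in front of the gate (cols 238–332), and disc A is in the slot at (289,113). I'll push C through.

play_rows --motion '[{"xyz":[0.1,0,0.4],"rotation":[0,0,0]},{"xyz":[0.1,0,0.4],"rotation":[0,0,0]},{"xyz":[0.1,0,0.4],"rotation":[0,0,0]},{"xyz":[0.05,0,0.4],"rotation":[0,0,0]},{"xyz":[0,0,0.4],"rotation":[0,0,0]},{"xyz":[0,0,0.4],"rotation":[0,0,0]},{"xyz":[0,0,0.4],"rotation":[0,0,0]},{"xyz":[0,0,0.4],"rotation":[0,0,0]},{"xyz":[0,0,0.4],"rotation":[0,0,0]},{"xyz":[0,0,0.4],"rotation":[0,0,0]},{"xyz":[0,0,0.4],"rotation":[0,0,0]},{"xyz":[0,0,0.1],"rotation":[0,0,0]},{"xyz":[0,0,0],"rotation":[0,0,0]},{"xyz":[0,0,0],"rotation":[0,0,0]},{"xyz":[0,0,0],"rotation":[0,0,0]}]'

```text
time_s: 12.78
tcp_pos: [0.5763, 0.0923, 0.0789]
eef_rot: [0.706, -0.706, -0.034, 0.034]
ft_force: [-0.3, 0.9, -0.1]
gripper_width: 0.02
```

play_rows --motion '[{"xyz":[0,-0.5,-0.5],"rotation":[0,0,0]},{"xyz":[0,-2,-1],"rotation":[0,0,0]},{"xyz":[0,-2,-2],"rotation":[0,0,0]},{"xyz":[0.5,-1,-2.5],"rotation":[0,0,0]},{"xyz":[0.5,0,-2.5],"rotation":[0,0,0]},{"xyz":[0.5,0,-2.5],"rotation":[0,0,0]},{"xyz":[0.5,0,-2],"rotation":[0,0,0]},{"xyz":[0.5,0,-2],"rotation":[0,0,0]},{"xyz":[0,0,0],"rotation":[0,0,0]},{"xyz":[0,0,0],"rotation":[0,0,0]},{"xyz":[0,0,0],"rotation":[0,0,0]}]' --jaw 0.3

```text
time_s: 13.7
tcp_pos: [0.6155, -0.0542, 0.1341]
eef_rot: [0.707, -0.706, -0.034, 0.034]
ft_force: [0.6, 0.2, 1.1]
gripper_width: 0.0284
```

```bash
python3 - <<'E'
from h import *
st()
c=read_camera("wrist"); cv2.imwrite("pics/w5.png",c["image"]); np.savez("w5",**c)
E
```

```text
t 13.7 tcp [ 0.6155 -0.0542  0.1341] board [  24.6612 -161.3165] F [0.6492 0.1969 1.1219] w 0.0283802094801183 q6 -0.2764202587975406 
x [ 0.9954  0.0963 -0.0001] y [-0.0001  0.0007 -1.    ] z [-0.0963  0.9954  0.0007]
```

View pics/w5.png

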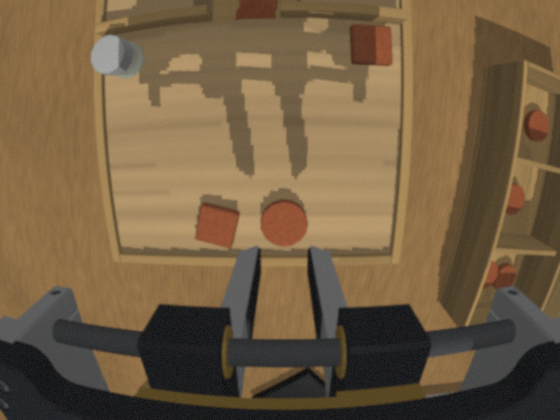

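Disc B is at (284,222), the tile at (217,226) and the back lip near row 258. Some red shows in the gate at (257,8), so I need to confirm that C really dropped.

```bash
python3 - <<'E'
from h import *
c=np.load("w5.npz")
for n,u,v,z in [('B',284,221,.085),('tile',217,225,.085),('backlip inner',284,255,.081),('fence-',212,12,.093),('fence+',280,10,.093)]: print(n,tob(wpt(c,u,v,z)))
t=read_camera("top"); s=read_camera("scene")
p=proj(s,[*tow((0,30)),.05])[0].astype(int); print(p)
a=cv2.resize(t["image"][165:270,215:340],(0,0),fx=3.8,fy=3.8,interpolation=2)
b=cv2.resize(s["image"][max(p[1]-55,0):p[1]+50,p[0]-60:p[0]+60],(0,0),fx=2.6,fy=3.8,interpolation=2)
h=min(len(a),len(b)); cv2.imwrite("pics/ts.png",cv2.convertScaleAbs(np.hstack([a[:h],b[:h]]),alpha=1.5))
E
```

```text
B [  25.6935 -153.6569]
tile [ -24.8315 -156.9204]
backlip inner [  25.6898 -183.0729]
fence- [-23.3148  -1.8948]
fence+ [23.0671 -2.7077]
[324 220]
```

View pics/ts.png

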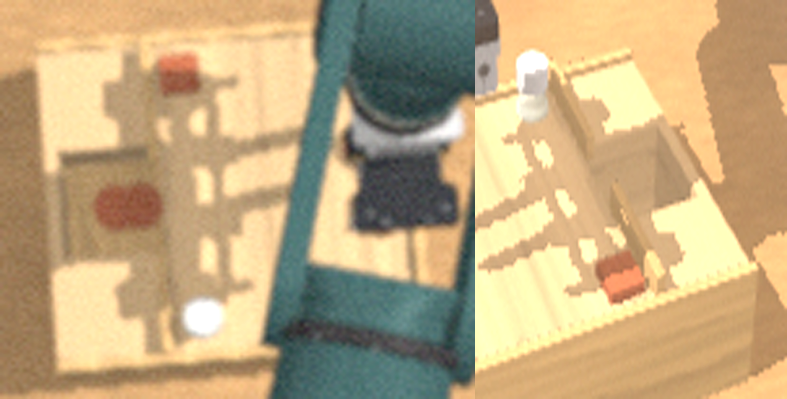

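The top crop shows both discs, at (115,205) and (145,205), left of the deck edge. The scene crop shows nothing in the gate or on the deck there, so C is down in the slot. Now disc B, at about (25.7,-153.7). I'll lower just behind it, staying above the 6 mm lip.

play_rows --motion '[{"xyz":[0.1,0,-0.75],"rotation":[0,0,0]},{"xyz":[0,0,-0.75],"rotation":[0,0,0]},{"xyz":[0,1,0],"rotation":[0,0,0]},{"xyz":[0,1,0],"rotation":[0,0,0]},{"xyz":[0,1,0],"rotation":[0,0,0]},{"xyz":[0,0.8,0],"rotation":[0,0,0]},{"xyz":[0,0.4,0],"rotation":[0,0,0]},{"xyz":[0,0,0],"rotation":[0,0,0]},{"xyz":[0,0,0],"rotation":[0,0,0]},{"xyz":[0,0,0],"rotation":[0,0,0]}]'

```text
time_s: 14.68
tcp_pos: [0.6185, -0.0693, 0.0924]
eef_rot: [-0.706, 0.706, 0.035, -0.034]
ft_force: [0.2, 0.5, 0.2]
gripper_width: 0.0281
```

```bash
python3 - <<'E'
from h import *
st(); go((25.7,-176.5),.083,0)
E
```

```text
t 14.6833 tcp [ 0.6185 -0.0693  0.0924] board [  26.1928 -176.576 ] F [0.2264 0.4612 0.1774] w 0.028059863906049767 q6 -0.29945002324475994 
x [0.9953 0.0966 0.0009] y [ 0.0009 -0.0001 -1.    ] z [-0.0966  0.9953 -0.0001]
rot [0.0079 0.0456 0.0517] shift_cm [-0.0493  0.9443  0.0076]
```

play_rows --motion '[{"xyz":[-0.05,0.5,0],"rotation":[0,0,0]},{"xyz":[0,0.3,0],"rotation":[0,0,0]},{"xyz":[0,0.15,0],"rotation":[0,0,0]},{"xyz":[0,0,0],"rotation":[0,0,0]},{"xyz":[0,0,0],"rotation":[0,0,0]}]'

```text
time_s: 15.1
tcp_pos: [0.6176, -0.0693, 0.0823]
eef_rot: [0.706, -0.706, -0.034, 0.034]
ft_force: [-0.2, -0.4, 0.7]
gripper_width: 0.0284
```

play_rows --motion '[{"xyz":[0,0,0.3],"rotation":[0,0,0]},{"xyz":[0,0,0.3],"rotation":[0,0,0]},{"xyz":[0,0,0.3],"rotation":[0,0,0]},{"xyz":[0,0,0.3],"rotation":[0,0,0]},{"xyz":[0,0,0.3],"rotation":[0,0,0]},{"xyz":[0,0,0.3],"rotation":[0,0,0]},{"xyz":[0,0,0],"rotation":[0,0,0]},{"xyz":[0,0,0],"rotation":[0,0,0]}]'

```text
time_s: 15.77
tcp_pos: [0.6159, -0.0511, 0.0825]
eef_rot: [0.706, -0.706, -0.034, 0.034]
ft_force: [0.2, 0.8, 0.2]
gripper_width: 0.0281
```

```bash
python3 - <<'E'
from h import *
st(); go((0,-55),.079,0)
c=read_camera("wrist"); cv2.imwrite("pics/w6.png",c["image"][:330])
E
```

```text
t 15.7667 tcp [ 0.6159 -0.0511  0.0825] board [  25.3644 -158.2543] F [0.2192 0.7969 0.1668] w 0.028125902193562185 q6 -0.27172342033371993 
x [0.9953 0.097  0.0001] y [ 0.0001  0.0001 -1.    ] z [-0.097   0.9953  0.0001]
rot [-0.0044  0.0682  0.0039] shift_cm [-2.5364  0.3497 10.3254]
```

View pics/w6.png

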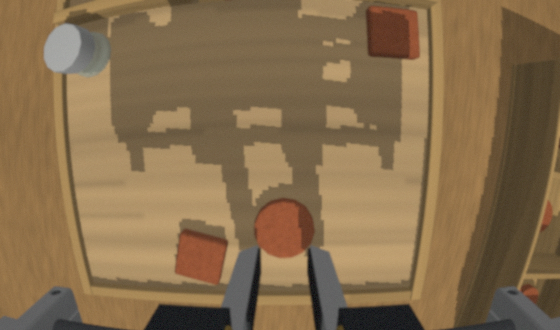

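Disc B sits in the cradle at (284,228), clear of the tile at (202,256). I'll lower slightly and sweep it to the front of the gate.

play_rows --motion '[{"xyz":[0,0.2,0.2],"rotation":[0,0,0]},{"xyz":[0,0.15,0.3],"rotation":[0,0,0]},{"xyz":[-0.14,0,0.54],"rotation":[0,0,0]},{"xyz":[-0.14,0,0.54],"rotation":[0,0,0]},{"xyz":[-0.14,0,0.54],"rotation":[0,0,0]},{"xyz":[-0.14,0,0.54],"rotation":[0,0,0]},{"xyz":[-0.14,0,0.54],"rotation":[0,0,0]},{"xyz":[-0.14,0,0.54],"rotation":[0,0,0]},{"xyz":[-0.14,0,0.54],"rotation":[0,0,0]},{"xyz":[-0.14,0,0.54],"rotation":[0,0,0]},{"xyz":[-0.14,0,0.54],"rotation":[0,0,0]},{"xyz":[-0.14,0,0.54],"rotation":[0,0,0]},{"xyz":[-0.14,0,0.54],"rotation":[0,0,0]},{"xyz":[-0.14,0,0.54],"rotation":[0,0,0]},{"xyz":[-0.14,0,0.54],"rotation":[0,0,0]},{"xyz":[-0.14,0,0.54],"rotation":[0,0,0]},{"xyz":[-0.14,0,0.54],"rotation":[0,0,0]},{"xyz":[-0.14,0,0.54],"rotation":[0,0,0]},{"xyz":[-0.14,0,0.54],"rotation":[0,0,0]},{"xyz":[-0.14,0,0.54],"rotation":[0,0,0]}]'

```text
time_s: 17.48
tcp_pos: [0.5808, 0.0484, 0.079]
eef_rot: [0.706, -0.706, -0.034, 0.034]
ft_force: [0.3, -0.7, -1.0]
gripper_width: 0.0282
```

```bash
python3 - <<'E'
from h import *
st(); go((0,-12),.079,0)
c=read_camera("wrist"); hsv=cv2.cvtColor(c["image"],cv2.COLOR_BGR2HSV); m=cv2.inRange(hsv,(0,110,50),(12,255,255))
n,l,s,ce=cv2.connectedComponentsWithStats(m)
for i in range(1,n):
    if s[i,4]>150: print(s[i],ce[i],tob(wpt(c,*ce[i],.085)))
E
```

```text
t 17.4833 tcp [0.5808 0.0484 0.079 ] board [ -0.0807 -55.8306] F [ 0.2784 -0.68   -0.9707] w 0.028190556613678964 q6 -0.11091976657785793 
x [0.9953 0.0966 0.0001] y [ 0.      0.0001 -1.    ] z [-0.0966  0.9953  0.0001]
rot [-0.0056  0.0433  0.0034] shift_cm [ 0.0081 -0.0022  4.3831]
[ 258   85   51   72 2872] [283.4565 121.0815] [ 0.6387 25.4653]
[ 403  181   49   50 2213] [426.6552 205.1216] [ 85.3515 -20.3011]
[ 254  201   61   61 2905] [283.6671 231.3463] [  0.7323 -35.9887]
[243 367  28  30 693] [255.5527 380.5094] [ -20.2016 -155.4195]
```

play_rows --motion '[{"xyz":[0,0,0.4],"rotation":[0,0,0]},{"xyz":[0,0,0.4],"rotation":[0,0,0]},{"xyz":[0,0,0.4],"rotation":[0,0,0]},{"xyz":[0,0,0.4],"rotation":[0,0,0]},{"xyz":[0,0,0.4],"rotation":[0,0,0]},{"xyz":[0,0,0.4],"rotation":[0,0,0]},{"xyz":[0,0,0.4],"rotation":[0,0,0]},{"xyz":[0,0,0.4],"rotation":[0,0,0]},{"xyz":[0,0,0.4],"rotation":[0,0,0]},{"xyz":[0,0,0.4],"rotation":[0,0,0]},{"xyz":[0,0,0.4],"rotation":[0,0,0]},{"xyz":[0,0,0.05],"rotation":[0,0,0]},{"xyz":[0,0,0],"rotation":[0,0,0]},{"xyz":[0,0,0],"rotation":[0,0,0]},{"xyz":[0,0,0],"rotation":[0,0,0]}]'

```text
time_s: 18.78
tcp_pos: [0.5767, 0.0921, 0.0791]
eef_rot: [0.706, -0.706, -0.034, 0.034]
ft_force: [-0.5, -0.9, 1.7]
gripper_width: 0.0284
```

```bash
python3 - <<'E'
from h import *
st()
c=read_camera("wrist"); cv2.imwrite("pics/w7.png",c["image"][:330])
E
```

```text
t 18.7833 tcp [0.5767 0.0921 0.0791] board [  0.1039 -11.9294] F [-0.5005 -0.8992  1.6842] w 0.028402176037176145 q6 -0.03536248082832952 
x [0.9953 0.0963 0.0002] y [ 0.0002  0.0003 -1.    ] z [-0.0963  0.9953  0.0003]
```

View pics/w7.png

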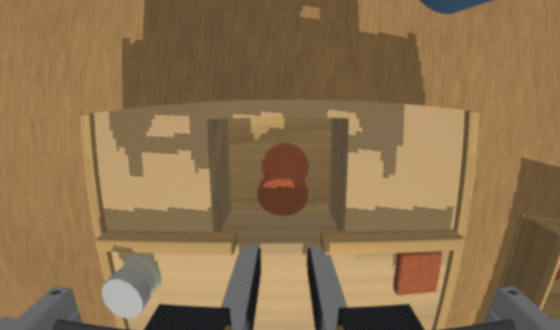

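The deck between the fingers is empty, at about (285,270). The slot shows stacked discs at (284,165) and (283,193). I'll back off, lift clear and check for all three.

play_rows --motion '[{"xyz":[0,-0.5,-0.5],"rotation":[0,0,0]},{"xyz":[0,-2,-1],"rotation":[0,0,0]},{"xyz":[0,-3,-1],"rotation":[0,0,0]},{"xyz":[0,-3,-1],"rotation":[0,0,0]},{"xyz":[0,-3,0],"rotation":[0,0,0]},{"xyz":[-2,-1,0],"rotation":[0,0,0]},{"xyz":[-3,0,0],"rotation":[0,0,0]},{"xyz":[-3,0,0],"rotation":[0,0,0]},{"xyz":[-2,0,0],"rotation":[0,0,0]},{"xyz":[0,0,0],"rotation":[0,0,0]},{"xyz":[0,0,0],"rotation":[0,0,0]},{"xyz":[0,0,0],"rotation":[0,0,0]}]'

```text
time_s: 19.83
tcp_pos: [0.4813, 0.0476, 0.2043]
eef_rot: [0.706, -0.706, -0.035, 0.034]
ft_force: [-0.2, 0.4, 0.4]
gripper_width: 0.0285
```

```bash
python3 - <<'E'
from h import *
st()
c=read_camera("wrist"); s=read_camera("scene"); p=proj(s,[*tow((0,0)),.07])[0].astype(int)
b=cv2.resize(s["image"][p[1]-60:p[1]+60,p[0]-80:p[0]+80],(480,360),interpolation=2)
q=c["image"][:360,130:430]
cv2.imwrite("pics/f.png",cv2.convertScaleAbs(np.hstack([q,b]),alpha=1.4))
E
```

```text
t 19.8333 tcp [0.4813 0.0476 0.2043] board [-99.2045 -47.0964] F [-0.2282  0.377   0.358 ] w 0.028450253165612064 q6 -0.11544529971804059 
x [0.9953 0.0964 0.0013] y [ 0.0013  0.0003 -1.    ] z [-0.0964  0.9953  0.0002]
```

View pics/f.png

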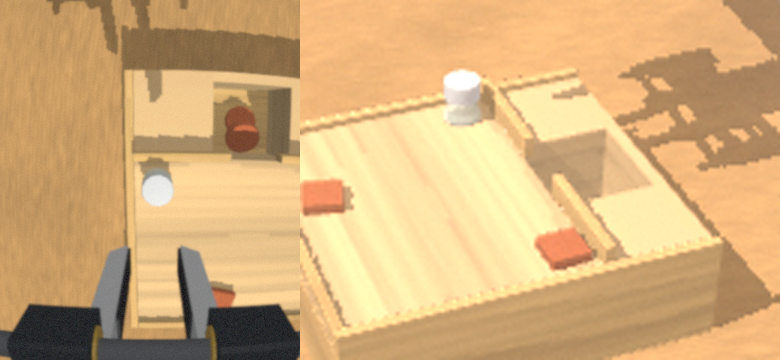

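The deck holds only the two tiles and the pot. All the discs are inside the slot and nothing shows above the deck. Handing in.

```bash
python3 -c "
from cell import ctrl; print(ctrl.finish_job())"
```

```text
the job is handed in; nothing more can be done
None
```

I slid all three discs through the gate one at a time with the half-open fingertips and handed the job in at about 19.9 s of the 61 s allowed. The hand-in reports no verdict.

- **Order:** disc A (the one near the far side) went first, then C (the near side), then B (by the back lip). I saw A flat on the slot floor before starting C, and A and C both in the slot before starting B.
- **Final pictures:** the deck and gate hold no discs, and nothing stands above the deck at the slot. Only two discs show clearly there. I take the third to be hidden in the stack, since all three are gone from the deck.
- **Bystanders:** the tiles and the pot look to be where they started. I did not re-measure them after the last push, and I did not check the objects on the table around the board.
- **Robot:** the wrist force read under about 2 N at the end of each move. The arm ended lifted clear of everything, with the fingertips at 0.204 m.
- **Measuring agreement:** the top and wrist cameras agreed on positions to about 2 mm, and to about 6 mm at the back corner of the board.

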